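# Unclamp a glued printing block and show its face to the inspection camera

## Robot

A 7-joint arm with a two-finger parallel gripper is mounted at the origin on a cart in front of the work surface, level with it; the furniture and walls round the work are solid. World frame = base frame: x ahead of the robot, y to its left, z up, the work surface at z = 0. Lengths are in m, angles in rad, forces in N, time in s.
With the tool pointing down it reaches from about 0.35 to 0.9 m from the base axis. Payload 8.1 kg.
Tool frame: the origin (TCP) lies midway between the tips of the shut fingers; the grasp point (between the pads) lies 19 mm behind it (arm.grip_point_offset is the distance from the TCP to the grasp point, in m); z points along the fingers, y is the line along which they close (so a half turn about z gives the same grasp; the last joint's range is limited). The gripper opens to 85 mm and grips with 20 to 120 N. Pads are 22 mm wide; open, the fingers measure 114 mm over their backs; the gripper's body (76 mm by 85 mm) begins 54 mm behind the grasp point. The pads swing forward as they close: fully open they stand 13 mm farther back than shut.
Start: joints at [-1.237, 0.434, 0.025, 1.573, -0.012, 1.134, -0.075], TCP at [0.264, 0.566, 0.231] pointing down, gripper open.
Joint ranges: [-2.62, 2.62], [-0.44, 2.09], [-1.27, 1.32], [0.08, 2.57], [-1.32, 4.46], [0.12, 2], [-2.74, 2.74]. Speed limits (rad/s): [2.22, 2.22, 3.01, 3.01, 3.14, 3.14, 3.14].

## Interface

Orientations are given as a unit quaternion [x, y, z, w].
In Python, from cell import arm, planner, eyes, workorder gives the robot as it stands. Calls block until the motion is done:
- arm.movep(position, orientation): joint-space move of the TCP to a pose.
- arm.servo_line(position, ori=None, velocity=0.15, guard=None): straight line of the TCP; ori=None keeps the orientation; velocity is the mean speed in m/s. With guard (N) it stops when the force on the tool has changed by that much, and returns True; else False.
- arm.move_j(angles): joint-space move.
- arm.move_gripper(opening, f_grip=None): finger opening in m; f_grip is the grip in N (None keeps the last); returns when the fingers have stopped.
- arm.pause(seconds).
- planner.ik(position, orientation): joint angles nearest the present ones, or None.
- arm.get_obs(): the state.
- eyes.get_image(name): name is "side" or "top" or "wrist"; returns the picture (420x560x3 uint8, red, green, blue); there is no depth.
- eyes.calibration(name): a dict with "vfov" (degrees; the focal length in pixels is half the picture's height over the tangent of half this angle, whatever the lens; pixels are square), "cx", "cy" (the principal point, pixels), "extrinsics" (4x4, takes a point from camera to world coordinates); the wrist camera has in their place "tool_from_camera" (4x4, takes a point from camera to tool coordinates, whose origin is the TCP and whose axes are the flange's). Camera axes: x right, y down, z forward; pixel columns grow to the right and rows downward; lengths in m; the calibration is good to about 2 mm. A picture is of the moment at which its call begins: read the wrist's pose just before it. calibration takes no time and is no camera call.
A pose or a line that the arm cannot do raises arm.PlanningError and nothing moves.
- workorder.hand_in(): hands the job in; it is judged then, once.
Trained networks look in the newest picture that a camera, given by its name, has taken for a name from the list of things; names that differ only in an ending like _2 or _b are one class to them, and where a whole thing is asked for, a point or a joint stands for the part that bears it (a point fixed in the world has none). Each returns a list of dicts, best first, with "p" (0 to 1); they miss things now and then, are a little off and sometimes report something else, mostly with a low value. They report only what shows in the picture. A call takes as long as a camera call. They do not tell look-alikes from the thing itself.
- eyes.boxes_of(thing, camera): "box" ([left, top, right, bottom] in pixels, round what is visible of it).
The state is a dict: "t": time; "q": joint angles; "joint_vel": joint speeds; "joint_efforts": joint torques, N m; "eef_pos": TCP position; "tcp_rot": TCP orientation; "wrist_force": force on the tool from outside, world axes, zero at the start; "torque": the same for the moment, N m; "gripper_width": finger opening in m; "grasp_force": force on a finger pad.
Only numpy, scipy, OpenCV 4.12 (cv2) and the standard library are available. Lean on these libraries where they do the work, as an engineer would, in place of code of your own. Each camera call takes 0.05 s, during which the arm holds its last target. There are 200 camera calls.

## Task

The glue on the little wooden printing block has set: loosen the black wing knob of the gluing jig (anticlockwise seen from above), draw the metal strap fully clear of the block by its upturned tab, and lift the block straight out from between its corner guides. Then show its face (the side that was down) to the inspection camera: hold the block still in the air, centred in front of the lens with the face 14 cm from it and square to it, its long sides level. Finish while holding it there; do not bump the camera, and leave the other things on the table where they stand.

Things in the scene. Friction and masses are not known exactly. Their poses are not given: they have to be found in the camera images.
- jig: Gluing jig fixed to the table: plywood board 110 x 250 x 15 mm. Origin: centre of its underside; y along the board, z up. The block is centred at y = +70 mm on a platen 18 mm above the table, between four corner guides 7 mm high, 1 mm off the block, 8 mm thick; the middle 30 mm of its long sides is free. Heel block 46 mm wide, 47 mm high at y = -43 to -89 mm.
- knob (a joint): Turn of the wing knob in rad: 0 fully tight, grows anticlockwise seen from above as it is loosened, end stop at 1.9. Starts between 0 and 0.2; it pinches the strap firmly (over 25 N to shift it) and lets it go only beyond about 0.75. Needs 0.2 to 0.3 N m and stays where it is left; the knob rises 1.5 mm per rad.
- knob_grip (a point): Centre of the knob's black grip bar, 12 mm thick, 46 mm long, 22 mm tall (this point is 11 mm below its top); under it a round hub of 23 mm diameter. The bar's long side is this point's y axis, along the jig's y when the knob is at 0. On the jig at x = 0, y = -12 mm, 73 to 75 mm above the table.
- strap (a joint): Draw of the strap in m: 0 as clamped (its toe reaches 31 mm over the block, 0.6 mm above it), up to 0.042 drawn fully back; from 0.032 on it is clear of the block. It slides along the jig's -y direction, away from the block, against 1 to 2 N once freed, and stays where it is left.
- strap_tab (a point): Middle of the top edge of the strap's upturned tab, at the strap's heel end, away from the block. The tab is 30 mm wide (jig's x), 9 mm thick (jig's y) and stands 27 mm above the strap; this point is 77 mm above the table. The aluminium strap is 30 mm wide and 9 mm thick, its top 50 mm above the table.
- block: Wooden printing block 45 x 70 x 22 mm, about 60 g, lying face down in the jig with the toe of the strap over it. Origin: centre of its plain back (now on top, 40 mm above the table); y along its 70 mm length, x across its 45 mm width, z from the back through the block to the face (now pointing down).
- block_face (a point): Centre of the block's face (the side with the inlaid picture, now down), 22 mm from the origin along the block's z.
- camera: Inspection camera on a fixed stand: dark round base of 104 mm diameter and a metal yoke 93 mm high holding the head. Origin: centre of the base's underside; at yaw 0 the lens looks towards -x and up.
- camera_head: The camera's grey head (50 x 62 x 50 mm) with lens barrel of 41 mm diameter. Origin: centre of the lens front, 115 mm above the table; z is the line of sight, out of the lens, 50 degrees above the horizontal, back towards the robot; y is level, x points away from the robot and up. The block's face belongs on this z axis, 140 mm from the origin.
- sanding_block: Bystander: plain wooden sanding block with a dark sole, 40 x 60 x 30 mm; not the workpiece, leave it.
- squeeze_bottle: Bystander: white squeeze bottle with a nozzle, 42 mm diameter, 120 mm tall; leave it.
- tape_roll: Bystander: roll of masking tape, 104 mm diameter, 24 mm high; leave it.
There are look-alikes about, which are no part of the job. Leave any green look-alike of the block alone.

How it is judged:
By the outcome, as a careful person would: the job done as asked, in the order asked, and still so for the second after the job is handed in, while the arm keeps its last pose, push and grip.
It also fails if it takes over 64 s, if anything falls off the work surface, if the arm or the gripper's body presses on something with over 40 N, if the wrist force passes 120 N, or if a joint passes its speed limit or range.

## Working session

There is one attempt and no reset: what is moved stays moved. The work goes in short steps, each a Python script; the robot and the scene stay as the last script left them, time stands still between calls to the robot, and variables do not carry over. Pictures are saved under pics/ and viewed, at most 10 in all, crops included, and the job is handed in when it is done.

```bash
mkdir -p pics; ls
cat > h.py <<'E'
import numpy as np, cv2
from scipy.spatial.transform import Rotation as R
from cell import arm, planner, eyes, workorder
def save(name,img): cv2.imwrite(f'pics/{name}.png',cv2.cvtColor(img,cv2.COLOR_RGB2BGR))
def cam(name):
    c=eyes.calibration(name)
    if name=='wrist':
        o=arm.get_obs(); T=np.eye(4); T[:3,:3]=R.from_quat(o['tcp_rot']).as_matrix(); T[:3,3]=o['eef_pos']
        E=T@np.array(c['tool_from_camera'])
    else: E=np.array(c['extrinsics'])
    f=210/np.tan(np.radians(c['vfov'])/2)
    return f,c['cx'],c['cy'],E
def unproj(C,uv,z):
    f,cx,cy,E=C; d=E[:3,:3]@np.array([(uv[0]-cx)/f,(uv[1]-cy)/f,1]); o=E[:3,3]
    return o+d*(z-o[2])/d[2]
def proj(C,P):
    f,cx,cy,E=C; p=(np.atleast_2d(P)-E[:3,3])@E[:3,:3]
    return np.c_[f*p[:,0]/p[:,2]+cx, f*p[:,1]/p[:,2]+cy]
E
python3 - <<'E'
from h import *
a=eyes.get_image('top'); b=eyes.get_image('side')
save('top',a); save('side',b)
for n in ['top','side']:
    C=cam(n); print(n,eyes.calibration(n)['vfov'],C[1:3],C[3].round(3).tolist())
    for t in ['jig','knob','strap','strap_tab','block','camera','camera_head','sanding_block','squeeze_bottle','tape_roll']:
        print(t,[(np.round(d['box']).astype(int).tolist(),round(d['p'],2)) for d in eyes.boxes_of(t,n)[:4]])
E
```

```text
pics
top 56.83978603232749 (277.09283514090436, 209.90483252233625) [[0.012, -0.982, 0.187, 0.391], [-1.0, -0.012, 0.003, 0.086], [-0.001, -0.187, -0.982, 0.95], [0.0, 0.0, 0.0, 1.0]]
jig [([191, 183, 298, 241], 0.75), ([287, 287, 308, 309], 0.68)]
knob []
strap [([217, 190, 282, 217], 0.96)]
strap_tab [([218, 191, 282, 217], 0.7), ([355, 145, 405, 195], 0.37)]
block [([146, 230, 171, 260], 0.87), ([201, 203, 234, 226], 0.78), ([228, 135, 253, 166], 0.61)]
camera [([354, 144, 406, 192], 0.94)]
camera_head [([369, 144, 398, 176], 0.56)]
sanding_block [([207, 277, 239, 299], 0.97), ([356, 146, 405, 190], 0.24)]
squeeze_bottle [([287, 286, 308, 311], 0.82), ([287, 135, 329, 176], 0.42)]
tape_roll [([287, 136, 328, 175], 0.71)]
side 47.398678459399314 (288.02719941552573, 195.3390171063282) [[0.999, 0.004, -0.032, 0.598], [0.027, -0.636, 0.771, -0.701], [-0.017, -0.772, -0.636, 0.762], [0.0, 0.0, 0.0, 1.0]]
jig [([262, 174, 326, 250], 0.97)]
knob [([276, 169, 300, 194], 0.6), ([285, 179, 296, 197], 0.56)]
strap [([281, 177, 306, 221], 0.97)]
strap_tab [([281, 172, 306, 224], 0.7)]
block [([251, 149, 276, 166], 0.98), ([342, 188, 373, 218], 0.87), ([271, 170, 298, 197], 0.8)]
camera [([315, 272, 371, 352], 0.93)]
camera_head [([322, 274, 372, 322], 0.6), ([288, 180, 297, 202], 0.15)]
sanding_block [([206, 180, 229, 206], 0.86)]
squeeze_bottle [([181, 208, 207, 253], 0.81), ([328, 230, 380, 275], 0.72), ([274, 170, 298, 195], 0.46)]
tape_roll [([334, 234, 383, 276], 0.65)]
```

Run:
```python
import cv2,numpy as np
a=cv2.imread('pics/top.png')[120:320,130:420]; b=cv2.imread('pics/side.png')[140:360,170:400]
cv2.imwrite('pics/topc.png',cv2.resize(a,None,fx=2.75,fy=2.75,interpolation=2))
cv2.imwrite('pics/sidec.png',cv2.resize(b,None,fx=2.7,fy=2.7,interpolation=2))
```

```text
(no output)
```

View pics/topc.png

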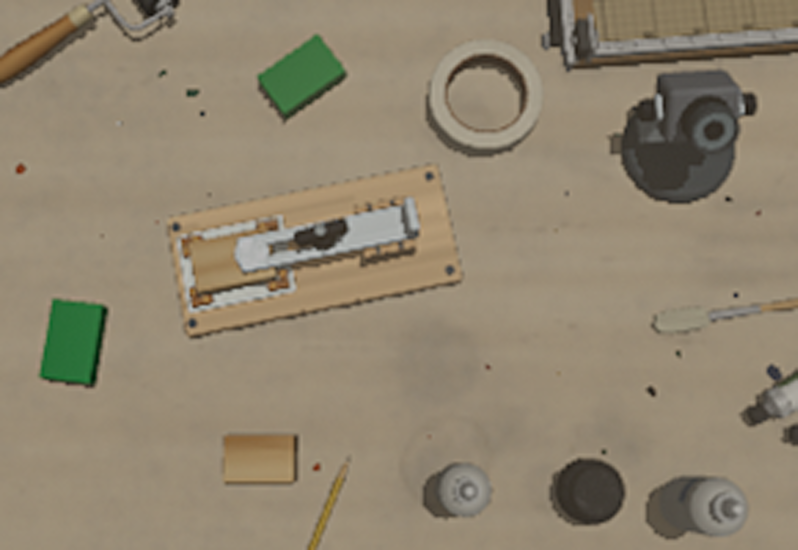

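View pics/sidec.png

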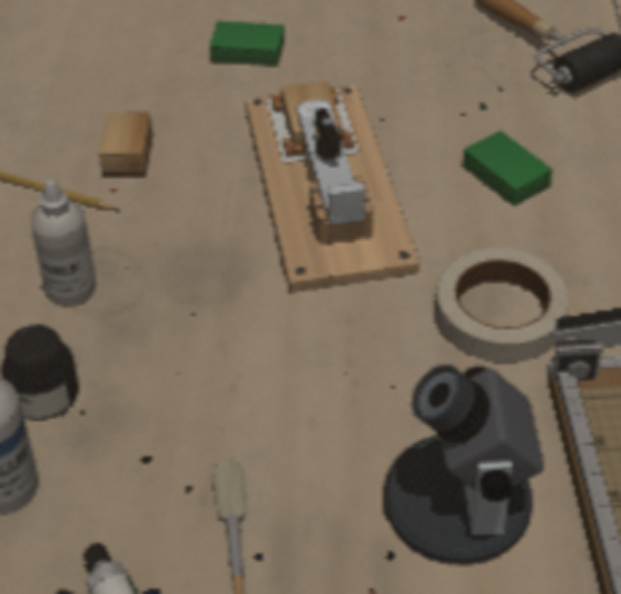

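The top crop shows the jig board with corners at about (168,218), (437,166), (462,280) and (190,337), with its block end on the left. The block candidates are the wooden one in the jig at (215,265), under the strap toe and between the guides, and two green look-alikes at (300,77) and (72,342). The plain wooden piece at (260,458) is the sanding block. The one in the jig fits the description. The camera is at (690,135), with its lens at (712,130). Next I'll move the wrist camera over the jig for a precise fix.

Run:
```python
from h import *
C=cam('top')
cr=np.array([[168,218],[437,166],[462,280],[190,337]])/2.75+[130,120]
P=np.array([unproj(C,p,.015) for p in cr]); print(P.round(3), [np.linalg.norm(P[i]-P[i-1]).round(3) for i in range(4)])
c=P.mean(0); d=(P[0]+P[3]-P[1]-P[2])[:2]; th=np.arctan2(d[1],d[0])-np.pi/2; print('jig',c,th)
for n,uv,z in [('base',np.array([678,143])/2.75+[130,120],.0),('lens',np.array([712,130])/2.75+[130,120],.115)]: print(n,unproj(C,uv,z))
C=cam('side')
for n,uv,z in [('lens',np.array([444,395])/2.7+[170,140],.115),('base',np.array([458,500])/2.7+[170,140],0)]: print(n,unproj(C,uv,z))
print(np.array(eyes.calibration('wrist')['tool_from_camera']).round(3), eyes.calibration('wrist')['vfov'], arm.grip_point_offset, arm.get_obs()['tcp_rot'])
# view from above: camera over jig centre
q=(R.from_euler('z',th)*R.from_euler('x',np.pi)).as_quat()
print(R.from_quat(arm.get_obs()['tcp_rot']).as_matrix().round(2))
for h in [.3,.35]:
  for yaw in [0,np.pi/2,-np.pi/2,np.pi]:
    q=(R.from_euler('z',th+yaw)*R.from_euler('x',np.pi)).as_quat()
    s=planner.ik([c[0],c[1],h],q); print(h,yaw,None if s is None else np.round(s,2))
```

```text
[[0.593 0.301 0.015]
 [0.644 0.06  0.015]
 [0.54  0.037 0.015]
 [0.487 0.276 0.015]] [np.float64(0.11), np.float64(0.246), np.float64(0.107), np.float64(0.245)]
jig [0.56618941 0.16840999 0.015     ] 0.21451935784329756
base [ 0.67304094 -0.16295452  0.        ]
lens [ 0.65023701 -0.1609137   0.115     ]
lens [ 0.65228882 -0.16236083  0.115     ]
base [ 0.66721826 -0.15999437  0.        ]
[[-0.001 -0.958 -0.288  0.074]
 [ 1.    -0.    -0.001  0.   ]
 [ 0.001 -0.288  0.958 -0.143]
 [ 0.     0.     0.     1.   ]] 70.15302475732288 0.0187 [2.16694636e-01 9.76239434e-01 5.35283688e-05 1.74994709e-05]
[[-0.91  0.42  0.  ]
 [ 0.42  0.91  0.  ]
 [-0.    0.   -1.  ]]
0.3 0 [-0.87  0.37  0.69  1.6  -0.25  1.26 -1.49]
0.3 1.5707963267948966 [-0.69  0.34  0.43  1.58 -0.15  1.25 -0.02]
0.3 -1.5707963267948966 [ 0.3   0.53 -1.06  1.5   0.47  1.39  2.57]
0.3 3.141592653589793 [-0.47  0.33  0.13  1.56 -0.04  1.25  1.45]
0.35 0 [-0.87  0.34  0.7   1.51 -0.22  1.37 -1.51]
0.35 1.5707963267948966 [-0.7   0.31  0.44  1.5  -0.14  1.36 -0.03]
0.35 -1.5707963267948966 [ 0.29  0.5  -1.06  1.41  0.43  1.48  2.6 ]
0.35 3.141592653589793 [-0.49  0.31  0.15  1.48 -0.05  1.36  1.45]
```

```bash
cat >> h.py <<'E'
def down(yaw): return (R.from_euler('z',yaw)*R.from_euler('x',np.pi)).as_quat()
E
python3 - <<'E'
from h import *
import pickle
th=.2145; c=np.array([.566,.168]); jy=np.array([-np.sin(th),np.cos(th)])
p=c+.035*jy
arm.movep([*p,.2],down(th+np.pi/2)); arm.pause(.3)
C1=cam('wrist'); a=eyes.get_image('wrist'); save('w1',a)
for t in ['jig','knob_grip','strap','strap_tab','block']:
    print(t,[(np.round(d['box']).astype(int).tolist(),round(d['p'],2)) for d in eyes.boxes_of(t,'wrist')[:4]])
arm.movep([.60,-.16+.06,.30],down(np.pi/2)); arm.pause(.3)
C2=cam('wrist'); b=eyes.get_image('wrist'); save('w2',b)
for t in ['camera','camera_head']:
    print(t,[(np.round(d['box']).astype(int).tolist(),round(d['p'],2)) for d in eyes.boxes_of(t,'wrist')[:4]])
pickle.dump((C1,C2),open('c.pkl','wb')); print(arm.get_obs()['t'],arm.get_obs()['q'])
E
```

```text
jig [([233, 105, 340, 322], 0.75), ([268, 168, 302, 325], 0.49)]
knob_grip [([272, 229, 294, 277], 0.79)]
strap []
strap_tab [([267, 170, 300, 324], 0.78)]
block [([197, 3, 282, 37], 0.89), ([259, 126, 307, 196], 0.78), ([392, 204, 450, 270], 0.77), ([323, 312, 379, 377], 0.55)]
camera [([292, 183, 370, 271], 0.74)]
camera_head [([307, 205, 370, 259], 0.9)]
5.0833 [-0.29056018  0.38220294  0.53079701  1.54389528 -0.1989824   1.26980467
  0.26832811]
```

View pics/w1.png

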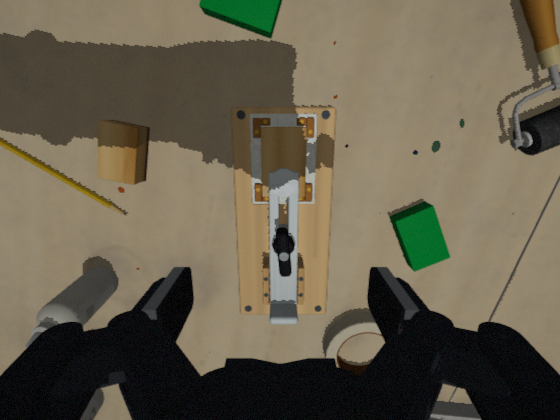

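View pics/w2.png

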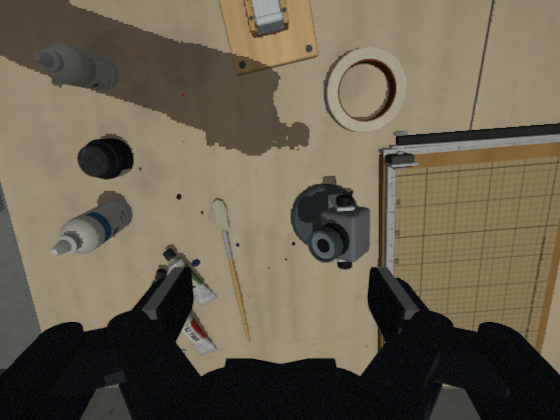

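w1 shows the board corners at (233,107), (336,107), (327,316) and (239,316). The wooden block with the strap toe over it is at (283,165), the knob bar runs from (281,232) to (287,274), slightly anticlockwise, and the tab is at (284,313). w2 shows the camera with its lens at about (325,244) and the yoke knobs at (344,200) and (345,265). I'll enlarge both.

Run:
```python
import cv2,numpy as np
a=cv2.imread('pics/w1.png')[100:330,225:345]; b=cv2.imread('pics/w2.png')[172:277,280:385]
a=cv2.resize(a,None,fx=2.6,fy=2.6,interpolation=2); b=cv2.resize(b,None,fx=4.6,fy=4.6,interpolation=2)
o=np.zeros((600,800,3),np.uint8); o[:a.shape[0],:a.shape[1]]=a; o[:b.shape[0],315:315+b.shape[1]]=b
cv2.imwrite('pics/z.png',o); print(a.shape,b.shape)
```

```text
(598, 312, 3) (483, 483, 3)
```

View pics/z.png

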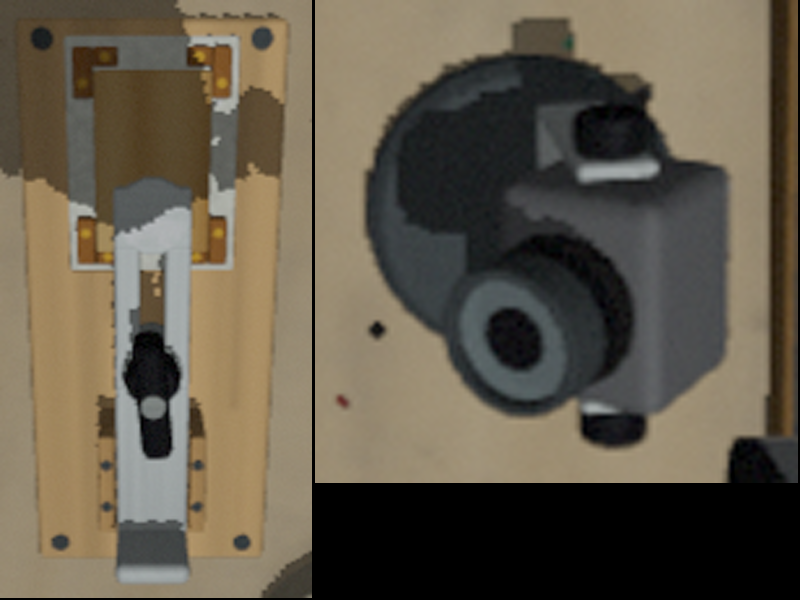

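Run:
```python
from h import *
import pickle
from scipy.optimize import least_squares as LS
C1,C2=pickle.load(open('c.pkl','rb'))
cr=np.array([[17,17],[287,17],[263,555],[40,555]])/2.6+[225,100]
M=np.array([[-55,125],[55,125],[55,-125],[-55,-125]])/1e3
Ct=cam('top'); ct=np.array([[168,218],[437,166],[462,280],[190,337]])/2.75+[130,120]
def pts(v,m,z): c,s=np.cos(v[2]),np.sin(v[2]); m=np.atleast_2d(m); return np.c_[v[0]+c*m[:,0]-s*m[:,1],v[1]+s*m[:,0]+c*m[:,1],np.full(len(m),z)]
s=LS(lambda v:(proj(C1,pts(v,M,.015))-cr).ravel(),[.566,.168,.2145]); st=LS(lambda v:(proj(Ct,pts(v,M,.015))-ct).ravel(),s.x)
print('jig w1',s.x.round(4),np.abs(s.fun).max(),'top',st.x.round(4),np.abs(st.fun).max())
J=s.x
def tojig(P): d=P[:2]-J[:2]; c,q=np.cos(J[2]),np.sin(J[2]); return np.array([c*d[0]+q*d[1],-q*d[0]+c*d[1]]).round(4)
u=lambda x,y:np.array([x,y])/2.6+[225,100]
print('tab',tojig(unproj(C1,u(152.5,575),.077)))
print('block far corners',[tojig(unproj(C1,u(*p),.04)) for p in [(94,70),(210,70)]])
a,b=[tojig(unproj(C1,u(*p),.0855)) for p in [(148,332),(158,455)]]; print('bar',a,b,(a+b)/2,np.arctan2(*(b-a)*[1,-1]))
w=lambda x,y:np.array([(x-315)/4.6+280,y/4.6+172])
print('lens',unproj(C2,w(513,337),.115))
for z in (.09,.11):
  for n,p,q in [('yoke',(612,132),(613,425)),('back',(728,172),(725,355))]:
    d=unproj(C2,w(*p),z)-unproj(C2,w(*q),z); print(n,z,d.round(4),'yaw',np.degrees(np.arctan2(-d[0],d[1])), ((unproj(C2,w(*p),z)+unproj(C2,w(*q),z))/2).round(4))
B=np.array([unproj(C2,w(*p),.006)[:2] for p in [(367,210),(385,140),(430,90),(520,55),(375,265),(410,308),(440,328)]])
sb=LS(lambda v:np.hypot(*(B-v[:2]).T)-.052,[.67,-.16]); print('base',sb.x.round(4),np.abs(sb.fun).max())
pickle.dump(J,open('J.pkl','wb'))
# reach at presentation
L=np.array([.651,-.162,.115])
for yaw in (0,-.05,.05):
  zh=np.array([-np.cos(yaw)*np.cos(np.radians(50)),-np.sin(yaw)*np.cos(np.radians(50)),np.sin(np.radians(50))]); yh=np.array([-np.sin(yaw),np.cos(yaw),0])
  for sg in (1,-1):
    for d in (.14,.2):
      x=sg*yh; z=-zh; Q=R.from_matrix(np.c_[x,np.cross(z,x),z]).as_quat(); k=planner.ik(L+d*zh,Q); print(yaw,sg,d,None if k is None else np.round(k,2))
```

```text
jig w1 [0.5683 0.1719 0.2169] 1.4261537146745695 top [ 0.5711  0.17   -1.345 ] 33.73221289767923
tab [-0.0001 -0.0892]
block far corners [array([-0.0219,  0.1044]), array([0.0214, 0.1043])]
bar [-0.0019  0.0166] [ 0.0017 -0.0313] [-0.0001  -0.00735] 0.07501554627708189
lens [ 0.65007637 -0.16111531  0.115     ]
yoke 0.09 [-0.0057  0.085   0.    ] yaw 3.8170277932593697 [ 0.6804 -0.1557  0.09  ]
back 0.09 [-0.0038  0.0527 -0.    ] yaw 4.11942739868149 [ 0.711  -0.1504  0.09  ]
yoke 0.11 [-0.0053  0.0802  0.    ] yaw 3.817027793259314 [ 0.6758 -0.1483  0.11  ]
back 0.11 [-0.0036  0.0497  0.    ] yaw 4.119427398681372 [ 0.7047 -0.1433  0.11  ]
base [ 0.6686 -0.1601] 0.0013447703729781088
0 1 0.14 [ 0.51  0.15 -0.22  2.27 -1.26  0.17  1.51]
0 1 0.2 [-0.55 -0.08  0.9   2.33 -0.71  0.26  0.99]
0 -1 0.14 [ 0.45  0.15 -0.16  2.27 -1.29  0.18 -1.61]
0 -1 0.2 [ 0.33  0.    0.02  2.28 -0.89  0.29 -2.  ]
-0.05 1 0.14 [ 0.41  0.14 -0.15  2.28 -1.28  0.12  1.45]
-0.05 1 0.2 [-0.54 -0.09  0.81  2.34 -0.47  0.2   0.68]
-0.05 -1 0.14 [ 0.41  0.14 -0.15  2.28 -1.28  0.12 -1.69]
-0.05 -1 0.2 [ 0.46  0.   -0.16  2.29 -0.75  0.23 -2.21]
0.05 1 0.14 [ 0.48  0.16 -0.14  2.26 -1.28  0.24  1.59]
0.05 1 0.2 [-0.51 -0.05  0.92  2.31 -0.88  0.34  1.25]
0.05 -1 0.14 [ 0.5   0.16 -0.16  2.25 -1.27  0.24 -1.56]
0.05 -1 0.2 [-0.42 -0.04  0.83  2.31 -0.91  0.35 -1.88]
```

```bash
cat >> h.py <<'E'
import pickle,os
if os.path.exists('J.pkl'):
    J=pickle.load(open('J.pkl','rb')); th=J[2]
    jx=np.array([np.cos(th),np.sin(th),0]); jy=np.array([-np.sin(th),np.cos(th),0])
    def jp(x,y,z): return np.array([J[0],J[1],0])+x*jx+y*jy+[0,0,z]
def st(*m):
    o=arm.get_obs(); T=R.from_quat(o['tcp_rot']).as_matrix()
    d=o['eef_pos']-np.array([J[0],J[1],0])
    print(*m,'t',round(o['t'],1),'jig',np.round([d@jx,d@jy,d[2]],4),'yaw-th',round(float(np.arctan2(T[1,0],T[0,0])-th),3),'w',round(o['gripper_width'],4),'gf',round(float(np.max(o['grasp_force'])),1),'F',np.round(o['wrist_force'],1),'M',np.round(o['torque'],2))
E
python3 - <<'E'
from h import *
q=down(th+np.pi/2+.1)
arm.movep(jp(0,-.012,.13),q); arm.move_gripper(.045)
print(arm.servo_line(jp(0,-.012,.067),velocity=.08,guard=10)); st('at')
arm.move_gripper(0.0,f_grip=60); st('grip')
for i in range(1,5):
    a=.35*i; k=planner.ik(jp(0,-.012,.067+.0015*a),down(th+np.pi/2+.1+a)); arm.move_j(k); st(i)
save('w3',eyes.get_image('wrist'))
E
```

```text
False
at t 7.7 jig [ 0.0003 -0.0121  0.0674] yaw-th 1.671 w 0.0447 gf 0.0 F [ 0.6 -0.3  1. ] M [ 0.03 -0.02  0.05]
grip t 8.1 jig [ 0.0002 -0.012   0.0677] yaw-th 1.671 w 0.0106 gf 60.6 F [-2.2 -0.3  5.4] M [-0.03  0.4  -0.07]
1 t 8.4 jig [ 0.0001 -0.0119  0.0681] yaw-th 2.016 w 0.0103 gf 60.8 F [-2.8  0.5  8. ] M [-0.14  0.58  0.24]
2 t 8.8 jig [-0.0001 -0.0121  0.0685] yaw-th 2.362 w 0.0104 gf 61.0 F [-3.  -1.8  8.4] M [-0.22  0.73  0.19]
3 t 9.2 jig [-0.0002 -0.0122  0.069 ] yaw-th 2.712 w 0.0106 gf 61.1 F [-3.9 -1.2  9.1] M [-0.26  0.74  0.17]
4 t 9.6 jig [-0.0002 -0.0123  0.0696] yaw-th -3.221 w 0.0103 gf 61.2 F [-2.8 -2.1  8.5] M [-0.38  0.73  0.19]
```

Run:
```python
from h import *
arm.move_gripper(.045); arm.servo_line(jp(0,-.012,.13),velocity=.15)
q=down(th+np.pi); y0=-.0892
arm.movep(jp(0,y0,.13),q)
save('w4',eyes.get_image('wrist'))
print(arm.servo_line(jp(0,y0,.058),velocity=.08,guard=8)); st('at')
arm.move_gripper(0.0,f_grip=40); st('grip')
if .006<arm.get_obs()['gripper_width']<.013:
    print(arm.servo_line(jp(0,y0-.0405,.058),velocity=.04,guard=18)); st('pulled')
```

```text
False
at t 12.1 jig [ 0.0004 -0.0892  0.0585] yaw-th -3.142 w 0.0448 gf 0.0 F [-0.4  0.2 -0.4] M [0.01 0.03 0.05]
grip t 12.5 jig [ 0.0003 -0.0899  0.0585] yaw-th -3.142 w 0.0079 gf 43.3 F [-0.9 -2.9  5. ] M [-0.49  0.1   0.04]
False
pulled t 13.7 jig [ 0.0003 -0.1294  0.0585] yaw-th -3.142 w 0.0082 gf 43.5 F [-2.2 -1.3  4.9] M [-0.09  0.27 -0.02]
```

View pics/w4.png

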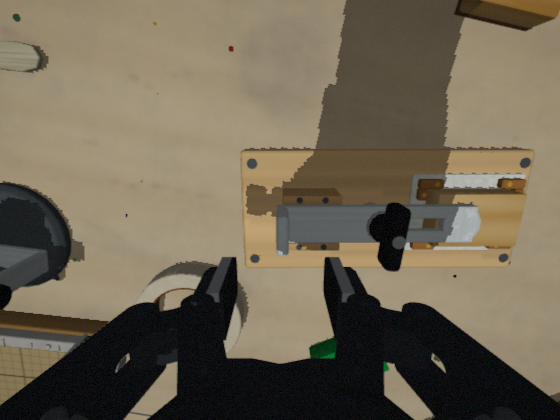

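w4, taken before the pull, shows the knob bar turned across the strap at (395,237), so it is loosened, and the tab at (282,228). The pull moved 40 mm with little force. Now the block.

Run:
```python
from h import *
arm.move_gripper(.045); arm.servo_line(jp(0,-.1294,.12),velocity=.15)
q=down(th+np.pi/2)
arm.movep(jp(0,.07,.16),q); arm.move_gripper(.072); st('above')
C=cam('wrist'); save('w5',eyes.get_image('wrist')); pickle.dump(C,open('c5.pkl','wb'))
print(np.round(proj(C,[jp(x,y,.04) for x,y in [(-.0225,.105),(.0225,.105),(.0225,.035),(-.0225,.035)]])), np.round(proj(C,[jp(x,.024,.05) for x in (-.015,.015)])))
```

```text
above t 16.6 jig [1.00e-04 6.97e-02 1.60e-01] yaw-th 1.571 w 0.0718 gf 0.0 F [ 0.  -0.3  0.2] M [-0.07  0.03  0.  ]
[[255. 171.]
 [306. 171.]
 [304. 245.]
 [257. 245.]] [[264. 260.]
 [297. 260.]]
```

View pics/w5.png

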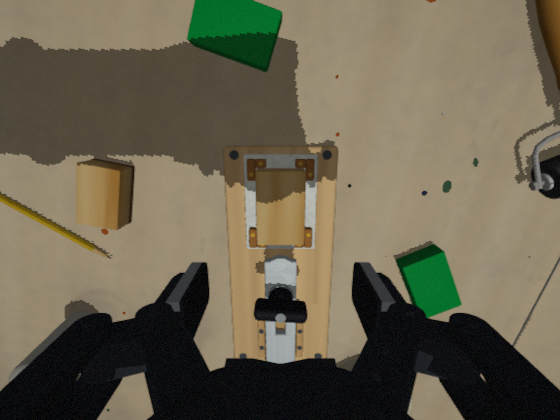

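w5 shows the block's top spanning (255–306, 169–246), which matches the predicted corners within 2 px. The strap toe, at row 259, is fully clear of it. Picking it up.

Run:
```python
from h import *
print(arm.servo_line(jp(0,.07,.0205),velocity=.08,guard=8)); st('at')
arm.move_gripper(0.0,f_grip=50); st('grip')
z0=arm.get_obs()['eef_pos'][2]
if .04<arm.get_obs()['gripper_width']<.05:
    print(arm.servo_line(jp(0,.07,.16),velocity=.08)); st('lift')
    C=cam('wrist'); save('w6',eyes.get_image('wrist'))
    print([(np.round(d['box']).astype(int).tolist(),round(d['p'],2)) for d in eyes.boxes_of('block','wrist')[:4]])
print('z0',z0)
```

```text
False
at t 18.5 jig [0.0003 0.0701 0.0209] yaw-th 1.571 w 0.072 gf 0.0 F [ 0.2 -0.  -1. ] M [-0.02 -0.02  0.02]
grip t 18.9 jig [0.0003 0.07   0.021 ] yaw-th 1.571 w 0.0443 gf 51.5 F [-0.5  0.1  4.7] M [-0.1   0.33 -0.  ]
False
lift t 20.8 jig [-0.0002  0.0699  0.1596] yaw-th 1.571 w 0.0437 gf 50.8 F [ 0.2 -0.   0.3] M [-0.05 -0.02  0.03]
[([186, 0, 281, 71], 0.95), ([227, 207, 333, 351], 0.87), ([397, 247, 464, 314], 0.87), ([223, 145, 344, 364], 0.39)]
z0 0.021003442068513768
```

```bash
cat >> h.py <<'E'
def present(L,yaw,sg,d,off=.003):
    c,s=np.cos(np.radians(50)),np.sin(np.radians(50))
    zh=np.array([-np.cos(yaw)*c,-np.sin(yaw)*c,s]); yh=np.array([-np.sin(yaw),np.cos(yaw),0])
    x=sg*yh; z=-zh
    return L+zh*(d+off), R.from_matrix(np.c_[x,np.cross(z,x),z]).as_quat()
L=np.array([.6508,-.1613,.115]); YAW=.067
E
python3 - <<'E'
from h import *
print(np.round(arm.get_obs()['q'],2))
for sg in (1,-1):
  for d in (.14,.17,.2,.23):
    k=planner.ik(*present(L,YAW,sg,d)); print(sg,d,None if k is None else np.round(k,2))
E
```

```text
[-0.72  0.47  0.31  1.73 -0.17  0.96 -0.12]
1 0.14 [ 0.82  0.19 -0.5   2.23 -1.07  0.2   1.42]
1 0.17 [ 0.71  0.11 -0.34  2.24 -1.02  0.29  1.37]
1 0.2 [-0.93 -0.22  1.26  2.32 -0.3   0.26  0.72]
1 0.23 [-0.76 -0.28  1.04  2.3  -0.07  0.33  0.47]
-1 0.14 [ 0.35  0.15  0.02  2.26 -1.3   0.29 -1.51]
-1 0.17 [-0.47  0.07  0.96  2.31 -1.22  0.42 -1.56]
-1 0.2 [ 0.04 -0.    0.39  2.28 -0.96  0.38 -1.82]
-1 0.23 [ 1.   -0.   -0.53  2.22 -0.86  0.45 -1.91]
```

Run:
```python
from h import *
arm.servo_line(jp(0,.07,.25),velocity=.15)
p2,q2=present(L,YAW,-1,.2); p1,q1=present(L,YAW,-1,.14)
arm.movep(p2,q2); st('pre')
try: arm.servo_line(p1,velocity=.05)
except arm.PlanningError as e: print('PE',e); arm.movep(p1,q1)
arm.pause(.5); o=arm.get_obs(); st('at'); print(o['q'].round(2) if hasattr(o['q'],'round') else o['q'],np.linalg.norm(o['eef_pos']-p1),np.degrees((R.from_quat(o['tcp_rot']).inv()*R.from_quat(q1)).magnitude()))
s=eyes.get_image('side'); Cs=cam('side'); w=eyes.get_image('wrist'); Cw=cam('wrist'); pickle.dump(Cw,open('c7.pkl','wb'))
save('s7',s); save('w7',w)
a=cv2.resize(s[150:370,230:400],None,fx=2.3,fy=2.3,interpolation=2); a=a[:,:391]
b=cv2.resize(w,(409,307)); im=np.zeros((506,800,3),np.uint8); im[:a.shape[0],:391]=a; im[:307,391:]=b; save('f7',im)
print('lens proj side',proj(Cs,L).round(1),'wrist',proj(Cw,L).round(1))
```

```text
pre t 23.2 jig [-0.1194 -0.3229  0.2704] yaw-th -1.718 w 0.0441 gf 50.9 F [0.1 0.4 0.1] M [-0.02  0.71  0.04]
PE the arm cannot follow that straight line within its joint ranges
at t 24.2 jig [-0.0819 -0.3292  0.225 ] yaw-th -1.72 w 0.0442 gf 50.9 F [-0.4 -0.1 -1.7] M [-0.08  0.69 -0.05]
[ 0.35  0.15  0.02  2.26 -1.3   0.29 -1.51] 0.00044740752939972516 0.04363347911612961
lens proj side [[333.6 285.8]] wrist [[279.9 202.8]]
```

View pics/f7.png

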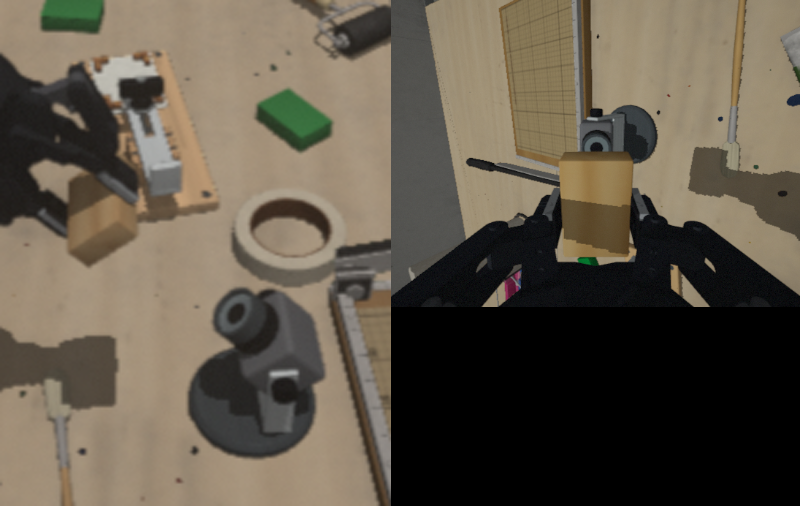

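The picture shows the block held in the air in front of the lens. In the wrist view the lens is at about (282,201), against a prediction of (280,203). I'll zoom in to check its centring and squareness.

Run:
```python
from h import *
w=cv2.cvtColor(cv2.imread('pics/w7.png'),cv2.COLOR_BGR2RGB)[135:365,215:375]
o=cv2.resize(w,None,fx=2.6,fy=2.6,interpolation=2)
z=cv2.resize(w[:85,30:160],None,fx=2.9,fy=2.9,interpolation=2)
im=np.zeros((600,800,3),np.uint8); im[:o.shape[0],:o.shape[1]]=o; im[:z.shape[0],420:420+z.shape[1]]=z; save('f8',im)
C=pickle.load(open('c7.pkl','rb'))
ob=arm.get_obs(); T=R.from_quat(ob['tcp_rot']).as_matrix(); p=ob['eef_pos']
# predicted block back corners, tool coords (back at face-22mm)
K=np.array([[sx*.035,sy*.0225,zz] for zz in (.003,-.019) for sx in(1,-1) for sy in (1,-1)])
print(((proj(C,K@T.T+p)-[215,135])*2.6).round(0).tolist())
c,s=np.cos(np.radians(50)),np.sin(np.radians(50)); zh=-T[:,2]
t=np.linspace(0,2*np.pi,5)[:-1]; yh=T[:,0]; xh=T[:,1]
print('rim',((proj(C,[L+.0205*(np.cos(a)*xh+np.sin(a)*yh) for a in t])-[245,135])*2.9+[420,0]).round(0).tolist())
```

```text
[[285.0, 181.0], [53.0, 181.0], [271.0, 489.0], [67.0, 489.0], [304.0, 215.0], [34.0, 215.0], [286.0, 561.0], [52.0, 562.0]]
rim [[582.0, 197.0], [521.0, 137.0], [461.0, 197.0], [521.0, 254.0]]
```

View pics/f8.png

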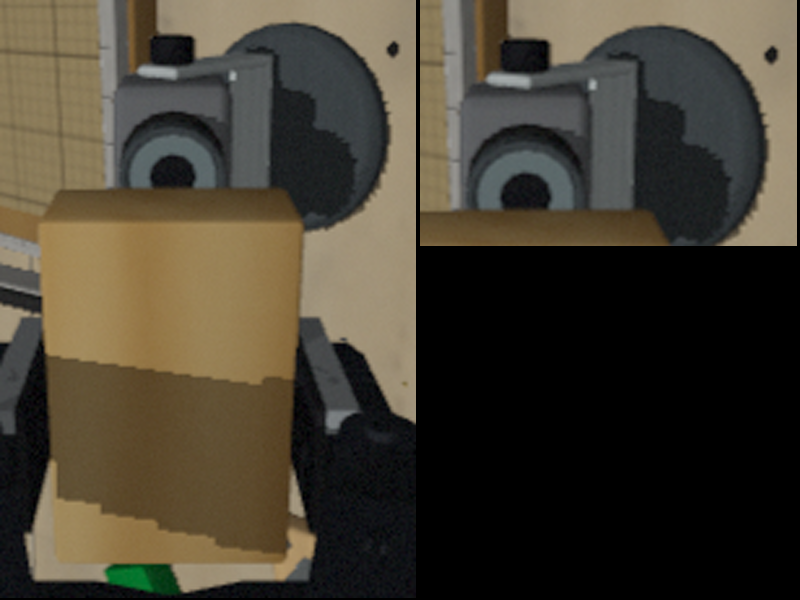

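Run:
```python
from h import *
st('final'); print(workorder.hand_in())
```

```text
final t 24.3 jig [-0.082  -0.3293  0.2247] yaw-th -1.721 w 0.0441 gf 50.9 F [-0.5 -0.2 -0.8] M [-0.02  0.76  0.01]
the job is handed in; nothing more can be done
None
```

I loosened the knob, drew the strap about 40 mm clear, and lifted the block out. I handed the job in at about 24 s with the block held still, its face 14 cm from the lens, square to it with long sides level; centring, by my camera measurements, is within about 2 mm.

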